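# Steady the grinding slab: find its soft corner and wedge it

## Robot

A 6-joint arm with a two-finger parallel gripper is mounted at the origin on the work surface. World frame = base frame: x ahead of the robot, y to its left, z up, the work surface at z = 0. Lengths are in m, angles in rad, forces in N, time in s.
With the tool pointing down it reaches from about 0.375 to 0.9 m from the base axis. Payload 3.1 kg.
Tool frame: the origin (TCP) lies between the finger pads; the fingertips stand 8 mm ahead of it and the grasp point (between the pads) lies 11 mm behind it (manip.tip_extent is the distance from the TCP to the fingertips, in m); z points along the fingers, x is the direction in which the jaws open and shut, and the axes are right-handed (so a half turn about z gives the same grasp; the last joint's range is limited). The gripper opens to 85 mm and grips with 20 to 120 N. Pads are 22 mm wide; open, the fingers measure 114 mm over their backs; the gripper's body (76 mm by 85 mm) begins 54 mm behind the grasp point. The pads swing forward as they close: fully open they stand 13 mm farther back than shut.
Start: joints at [1.129, 0.527, 1.433, -0, 1.181, -0.178], TCP at [0.162, 0.604, 0.239] pointing down, gripper open.
Joint ranges: [-3.08, 3.08], [-0.75, 2.2], [0.22, 2.44], [-1.43, 4.57], [0, 2.65], [-2.85, 2.85]. Speed limits (rad/s): [2.79, 2.79, 3.14, 3.14, 3.14, 3.14].

## Interface

Orientations are given as a unit quaternion [x, y, z, w].
In Python, from station import manip gives the robot as it stands.
- The arm moves only by the tool move_arm, never from a script. Its argument "deltas" is a list that holds one entry, the list of rows, each a list of 4 numbers: the shift along the tool's x, y, z in m, then the turn about the tool's z in degrees. A call has 1 to 20 rows; each row is the pose to reach, as a shift and turn from the pose measured when the call began, along the tool's axes at that moment; what a row does not reach only later rows make up. A row lasts 1/12 s, in which the tool goes at most 41.7 mm and 7.16 degrees, less where a joint would pass 70% of its speed; a pose out of reach is approached as far as the arm can. A call with a gripper value outside its range is refused whole. "gripper" is the opening, from 0 (shut) to 1 (fully open), set as the call begins (left out, the last holds). The fingers move at their own pace and stop on an object; "squeeze" is the grip in N (left out, the last holds). Time passes only in rows, so rows that repeat a pose let the fingers close. It gives the time, the measured TCP pose, the force and the opening at its end, in the units of the state.
- manip.sense(): the state, without advancing time (a new reading comes with each control period).
- manip.snapshot(name): name is "side" or "top"; returns a dict with "img" (480x640x3 uint8, red, green, blue), "vertical_fov" (degrees; the focal length in pixels is half the picture's height over the tangent of half this angle, whatever the lens; pixels are square), "cx", "cy" (the principal point, pixels), "D" ([k1, k2, p1, p2, k3] as OpenCV has them; the pictures are not rectified), "origin" and "orientation" of the camera in the world. Camera axes: x right, y down, z forward; pixel columns grow to the right and rows downward; lengths in m; the calibration is good to about 2 mm. A picture is of the moment at which its call begins. There is no depth.
- manip.sign_off(): hands the job in, once; it reports no verdict.
The state is a dict: "t": time; "q": joint angles; "qd": joint speeds; "tau": joint torques, N m; "tcp_pos": TCP position; "tool_rot": TCP orientation; "force": force on the tool from outside, world axes, zero at the start; "ft_torque": the same for the moment, N m; "finger_gap": opening from 0.0 (shut) to 1.0 (fully open).
Only numpy, scipy, OpenCV 4.12 (cv2) and the standard library are available. Lean on these libraries where they do the work, as an engineer would, in place of code of your own. Each camera call takes 0.05 s, during which the arm holds its last target.

## Task

The marble grinding slab rocks because one of its rubber feet has gone soft. Press down on its corners with the fingertips to find the one that gives, then push the wooden wedge lying at that corner fully in, until its heel meets the slab's edge, so that the slab sits level and firm on all four corners. Leave the other three wedges and the things around as they are, do not shove the slab out of place, and do not pick anything up.

Things in the scene. Friction and masses are not known exactly. Their poses are not given: they have to be found in the camera images.
- slab: white marble grinding slab, 200 (x) by 300 (y) by 30 mm thick, 5 kg, loose on four look-alike rubber feet 14 mm high. Origin at the centre of its underside, x away from the robot, z up; front is nearest the robot, left the robot's left. One foot is soft: pressed there with 6 to 10 N the corner sinks about 3 mm and springs back; the others hardly move (under 1 mm)
- corner_front_left (a point): point on the slab's top face at its front left corner, 25 mm in from both edges: a place to press
- corner_front_right (a point): point on the slab's top face at its front right corner, 25 mm in from both edges: a place to press
- corner_back_left (a point): point on the slab's top face at its back left corner, 25 mm in from both edges: a place to press
- corner_back_right (a point): point on the slab's top face at its back right corner, 25 mm in from both edges: a place to press
- wedge_front_left: loose beech wedge on the counter at the slab's front left corner, 28 mm wide: heel 18 mm long, 30 mm high, then a land 15 mm long, 14.3 mm high, then a 40 mm ramp down to 4 mm. Origin on the counter under the heel's inner face (which meets the slab's left edge when fully in; the outer face is 18 mm behind). x points to the thin end, the way it is pushed. Starts 40 to 50 mm short of fully in; pushing it home takes up to 15 N
- wedge_front_right: loose beech wedge on the counter at the slab's front right corner, 28 mm wide: heel 18 mm long, 30 mm high, then a land 15 mm long, 14.3 mm high, then a 40 mm ramp down to 4 mm. Origin on the counter under the heel's inner face (which meets the slab's right edge when fully in; the outer face is 18 mm behind). x points to the thin end, the way it is pushed. Starts 40 to 50 mm short of fully in; pushing it home takes up to 15 N
- wedge_back_left: loose beech wedge on the counter at the slab's back left corner, 28 mm wide: heel 18 mm long, 30 mm high, then a land 15 mm long, 14.3 mm high, then a 40 mm ramp down to 4 mm. Origin on the counter under the heel's inner face (which meets the slab's left edge when fully in; the outer face is 18 mm behind). x points to the thin end, the way it is pushed. Starts 40 to 50 mm short of fully in; pushing it home takes up to 15 N
- wedge_back_right: loose beech wedge on the counter at the slab's back right corner, 28 mm wide: heel 18 mm long, 30 mm high, then a land 15 mm long, 14.3 mm high, then a 40 mm ramp down to 4 mm. Origin on the counter under the heel's inner face (which meets the slab's right edge when fully in; the outer face is 18 mm behind). x points to the thin end, the way it is pushed. Starts 40 to 50 mm short of fully in; pushing it home takes up to 15 N
- muller: bystander: green glass muller standing behind the slab, 74 mm across, 102 mm high; origin under its centre
- pigment_jar: bystander: small squat jar between the two left wedges, 42 mm across, 52 mm high; origin under its centre
- sharpener: bystander: small steel desk sharpener between the two right wedges, 40 x 34 mm, 44 mm high; origin under its centre
- palette_knife: bystander: palette knife, 200 mm long, lying in front of the slab along its front edge; origin under its middle
- paint_tube: bystander: aluminium paint tube, about 100 mm long, 20 mm thick, lying behind the slab; origin under its middle
- brush_pot: bystander: white pot of brushes well to the left, 84 mm across, 210 mm high with the brushes; origin under its centre
- sketchbook: bystander: ring-bound sketchbook lying well to the right, 150 x 210 x 16 mm; origin under its centre
Things that resemble listed ones, but are neither listed nor needed, are in the scene too. Leave any red or yellow look-alike of the wedge_back_right alone.

How it is judged:
By the outcome, as a careful person would: the job done as asked, in the order asked, and still so for the second after the job is handed in, with the robot touching nothing.
It also fails if it takes over 58 s, if anything falls off the work surface, if the arm or the gripper's body presses on something with over 40 N, if the wrist force passes 120 N, or if a joint passes its speed limit or range.

## Working session

There is one attempt and no reset: what is moved stays moved. The work goes in short steps, Python scripts to look and compute and a tool call to move; the robot and the scene stay as the last step left them, time stands still between calls to the robot, and variables do not carry over. Pictures are saved under pics/ and viewed, and the job is handed in when it is done.

Besides the shell and the picture viewer there is one more tool, called after "Emit:" as name(argument=value, ...), one argument or row to a line, values as JSON. move_arm: Moves the arm, as the interface text tells. Its arguments: {"type":"object","properties":{"deltas":{"type":"array"},"gripper":{"type":"number"},"squeeze":{"type":"number"}},"required":["deltas"]}

```bash
ls; mkdir -p pics; cat > h.py <<'E'
from station import manip
import numpy as np, cv2
from scipy.spatial.transform import Rotation as R
def snap(n,f):
    s=manip.snapshot(n); cv2.imwrite(f,s["img"][:,:,::-1]); return s
def K(s):
    f=240/np.tan(np.radians(s["vertical_fov"])/2); return np.array([[f,0,s["cx"]],[0,f,s["cy"]],[0,0,1.]])
def pix2w(s,uv,z):
    p=cv2.undistortPoints(np.array(uv,float).reshape(-1,1,2),K(s),np.array(s["D"],float)).reshape(-1,2)
    d=R.from_quat(s["orientation"]).apply(np.c_[p,np.ones(len(p))]); o=np.array(s["origin"])
    return o+d*((z-o[2])/d[:,2])[:,None]
def w2pix(s,P):
    Rm=R.from_quat(s["orientation"]).as_matrix().T
    return cv2.projectPoints(np.array(P,float).reshape(-1,1,3),cv2.Rodrigues(Rm)[0],-Rm@np.array(s["origin"]),K(s),np.array(s["D"],float))[0].reshape(-1,2)
E
python3 - <<'E'
from h import *
import pickle
for n in("top","side"):
    s=snap(n,f"pics/{n}0.png"); pickle.dump(s,open(n+"0.pkl","wb")); print({k:v for k,v in s.items() if k!="img"})
print(manip.sense())
E
```

```text
pics
{'vertical_fov': 48.2808036648889, 'cx': 315.6113627009482, 'cy': 238.35290231978584, 'D': array([-0.12550356,  0.        ,  0.        ,  0.        ,  0.        ]), 'origin': array([0.32357118, 0.01524938, 1.45050092]), 'orientation': array([-0.70398735,  0.70445842, -0.06323145,  0.06435785])}
{'vertical_fov': 49.19165173176723, 'cx': 313.4553795606184, 'cy': 241.78424698842414, 'D': array([-0.02290318,  0.        ,  0.        ,  0.        ,  0.        ]), 'origin': array([-0.08587647, -0.67250701,  0.63389573]), 'orientation': array([ 0.80824297, -0.32087288,  0.1874836 , -0.45676448])}
{'t': 0.1, 'q': array([ 1.12952689e+00,  5.28398584e-01,  1.43379459e+00,  2.18758237e-05,
        1.18139793e+00, -1.78506105e-01]), 'qd': array([ 0.00051545, -0.0032284 , -0.0036279 , -0.00036636, -0.00055579,
        0.00026331]), 'tau': array([-6.12637177e-04, -4.43305671e+01, -1.78586090e+01, -3.16206861e-04,
        3.85933774e-03, -2.67212386e-05]), 'tcp_pos': array([0.16203664, 0.60296997, 0.23840937]), 'tool_rot': array([ 7.93648791e-01,  6.08375376e-01, -8.92999134e-04,  4.48443921e-04]), 'force': array([ 0.09078681, -0.5154428 ,  0.31303573]), 'ft_torque': array([ 0.07675316,  0.03777614, -0.01278822]), 'finger_gap': 1.0010375097963387}
```

View pics/top0.png

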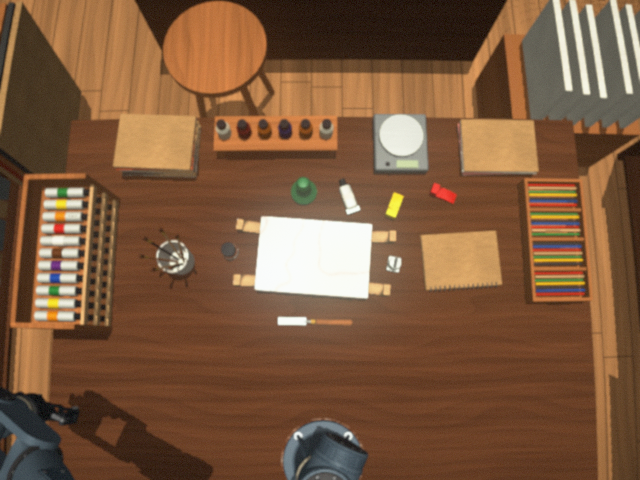

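View pics/side0.png

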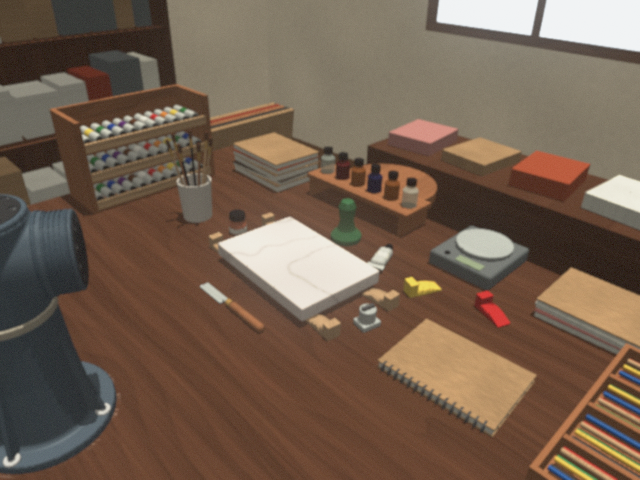

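The top view shows the slab at about (260–372, 217–297), with four beech wedges at (247,227), (384,237), (244,281) and (380,289). The yellow (395,205) and red (444,193) pieces are the look-alikes to leave alone. I'll enlarge this area.

```bash
python3 - <<'E'
import cv2
a=cv2.imread('pics/top0.png')[200:310,220:410]
cv2.imwrite('pics/topc.png',cv2.resize(a,None,fx=4.2,fy=4.2,interpolation=cv2.INTER_CUBIC))
a=cv2.imread('pics/side0.png')[190:350,190:450]
cv2.imwrite('pics/sidec.png',cv2.resize(a,None,fx=3,fy=3,interpolation=cv2.INTER_CUBIC))
E
```

```text
(no output)
```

View pics/topc.png

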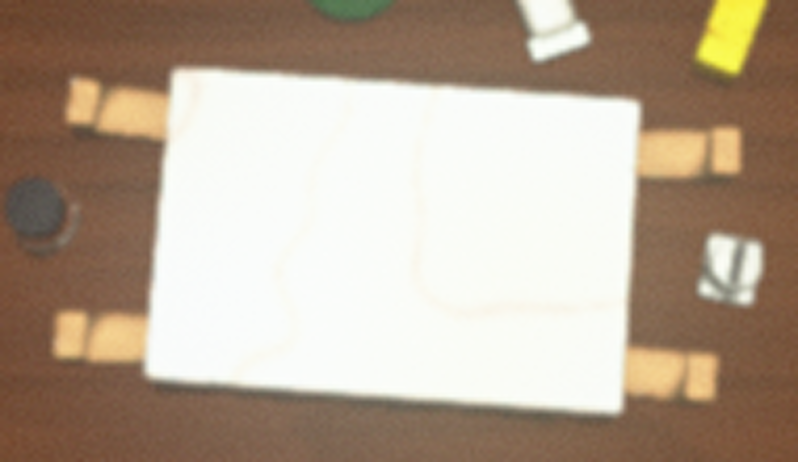

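View pics/sidec.png

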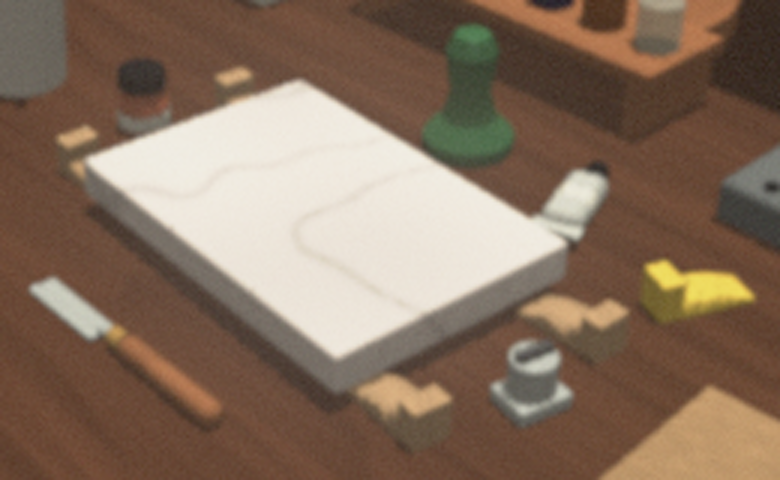

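```bash
cat > g.py <<'E'
from h import *
import pickle
s=pickle.load(open('top0.pkl','rb'))
c=lambda L:(np.array(L,float)+.5)/4.2-.5+[220,200]
E
python3 - <<'E'
from g import *
np.set_printoptions(precision=4,suppress=True)
S=pix2w(s,c([(173,68),(640,100),(622,413),(146,378)]),.044)
print("slab BL BR FR FL",S)
print([np.linalg.norm(S[i]-S[(i+1)%4]) for i in range(4)])
ctr=S.mean(0); e=(S[0]-S[1])+(S[3]-S[2]); yaw=np.arctan2(-e[0],e[1]); print("ctr",ctr,"yaw deg",np.degrees(yaw))
r=np.array([[np.cos(yaw),-np.sin(yaw)],[np.sin(yaw),np.cos(yaw)]])
for n,p in dict(BL=(.075,.125),BR=(.075,-.125),FR=(-.075,-.125),FL=(-.075,.125)).items(): print(n,ctr[:2]+r@p)
# heel tops: inner-edge two corners, outer two
H=dict(BL=[(98,82),(93,134),(66,127),(72,78)],BR=[(711,128),(710,174),(740,175),(741,127)],FR=[(688,354),(686,400),(716,401),(718,355)],FL=[(87,312),(84,357),(54,356),(58,312)])
for n,p in H.items():
    w=pix2w(s,c(p),.03)[:,:2]; i=w[:2].mean(0); o=w[2:].mean(0); d=i-o
    print(n,"outer",o,"inner",i,"len",np.linalg.norm(d),"dir",np.degrees(np.arctan2(d[1],d[0])),"w",np.linalg.norm(w[0]-w[1]),"slabframe inner",r.T@(i-ctr[:2]),"dir by width",np.degrees(np.arctan2(*(w[1]-w[0])[::-1])))
st=manip.sense();print(R.from_quat(st["tool_rot"]).as_matrix())
E
```

```text
slab BL BR FR FL [[ 0.6424  0.1651  0.044 ]
 [ 0.6211 -0.1341  0.044 ]
 [ 0.4215 -0.1192  0.044 ]
 [ 0.4435  0.1786  0.044 ]]
[np.float64(0.29997221827752585), np.float64(0.20025364476751448), np.float64(0.2986344742254969), np.float64(0.19936958732122642)]
ctr [0.5321 0.0226 0.044 ] yaw deg -4.145628049179953
BL [0.616  0.1419]
BR [ 0.5979 -0.1075]
FR [ 0.4483 -0.0966]
FL [0.4664 0.1527]
BL outer [0.6229 0.2337] inner [0.6192 0.2164] len 0.017713409660209414 dir -101.92948630748171 w 0.03441768139746653 slabframe inner [0.0729 0.1996] dir by width 176.01414842690224
BR outer [ 0.5906 -0.1999] inner [ 0.5906 -0.1805] len 0.019421708916847576 dir 89.9710789713812 w 0.03017575987572097 slabframe inner [ 0.073  -0.1983] dir by width 177.32236184343006
FR outer [ 0.4444 -0.1812] inner [ 0.4451 -0.1621] len 0.01906941669174134 dir 87.87253617948866 w 0.029207918123944743 slabframe inner [-0.0735 -0.1905] dir by width 176.34975431383054
FL outer [0.4726 0.2382] inner [0.4723 0.2194] len 0.01886571890146314 dir -90.84094802891465 w 0.028739718030208916 slabframe inner [-0.0739  0.1919] dir by width 177.449998887267
[[ 0.2598  0.9657 -0.0009]
 [ 0.9657 -0.2598 -0.0018]
 [-0.002  -0.0004 -1.    ]]
```

The slab measures 200 x 300 mm in the image, matching its stated size, so I trust this pose. I'll start with the front left corner: close the gripper, align the jaws with the slab's y axis and move above it.

Emit:
move_arm(
  deltas=[
    [[-0.0305,0.0352,0,-2],[-0.061,0.0705,0,-4],[-0.0915,0.1057,0,-6],[-0.122,0.141,0,-8],[-0.1524,0.1761,0,-10],[-0.183,0.2114,0,-11],[-0.2134,0.2466,0,-11],[-0.244,0.2818,0,-11],[-0.2744,0.317,0,-11],[-0.305,0.3523,0,-11],[-0.3354,0.3875,0.03,-11],[-0.3557,0.411,0.06,-11],[-0.3557,0.411,0.1,-11],[-0.3557,0.411,0.14,-11],[-0.3557,0.411,0.165,-11],[-0.3557,0.411,0.17,-11],[-0.3557,0.411,0.17,-11],[-0.3557,0.411,0.17,-11]],
  ],
  gripper=0,
)

```text
t: 1.6
tcp_pos: [0.4655, 0.1521, 0.0679]
tool_rot: [0.732, 0.681, -0.002, -0.001]
force: [-0.8, 0.3, 0.6]
finger_gap: 0.003
```

Emit:
move_arm(
  deltas=[
    [[0.001,0.0,0.004,0],[0.001,0,0.008,0],[0.001,0,0.011,0],[0.001,0,0.013,0],[0.001,0,0.014,0],[0.001,0,0.015,0]],
  ],
)

```text
t: 2.1
tcp_pos: [0.4656, 0.1533, 0.0533]
tool_rot: [0.732, 0.682, -0.002, -0.001]
force: [-0.1, 0.0, 0.6]
finger_gap: -0.001
```

Emit:
move_arm(
  deltas=[
    [[0,0,0.001,0],[0,0,0.002,0],[0,0,0.002,0]],
  ],
)

```text
t: 2.35
tcp_pos: [0.4656, 0.1533, 0.0513]
tool_rot: [0.732, 0.682, -0.002, -0.001]
force: [-0.6, -0.3, 1.2]
finger_gap: 0.001
```

Emit:
move_arm(
  deltas=[
    [[0,0,0.001,0],[0,0,0.001,0]],
  ],
)

```text
t: 2.52
tcp_pos: [0.4656, 0.1534, 0.0505]
tool_rot: [0.732, 0.681, -0.002, -0.001]
force: [-0.7, 1.1, 5.2]
finger_gap: -0.004
```

Emit:
move_arm(
  deltas=[
    [[0,0,0.001,0],[0,0,0.001,0]],
  ],
)

```text
t: 2.68
tcp_pos: [0.4655, 0.1535, 0.0499]
tool_rot: [0.732, 0.681, -0.002, -0.001]
force: [-1.6, 0.9, 6.5]
finger_gap: -0.0
```

Emit:
move_arm(
  deltas=[
    [[0,0,0.001,0],[0,0,0.001,0],[0,0,0.001,0]],
  ],
)

```text
t: 2.93
tcp_pos: [0.4654, 0.1535, 0.0495]
tool_rot: [0.732, 0.681, -0.002, -0.001]
force: [-1.3, 0.9, 6.9]
finger_gap: 0.003
```

Emit:
move_arm(
  deltas=[
    [[0,0,0.001,0],[0,0,0.001,0],[0,0,0.001,0]],
  ],
)

```text
t: 3.18
tcp_pos: [0.4654, 0.1536, 0.0492]
tool_rot: [0.732, 0.681, -0.002, -0.0]
force: [-1.9, 0.8, 8.2]
finger_gap: -0.0
```

Emit:
move_arm(
  deltas=[
    [[0,0,-0.008,0],[0,0,-0.016,0],[-0.03,0,-0.02,0],[-0.065,0,-0.02,0],[-0.1,0,-0.02,0],[-0.135,0,-0.02,0],[-0.17,0,-0.02,0],[-0.205,0,-0.02,0],[-0.235,0,-0.02,0],[-0.251,0.001,-0.02,0],[-0.251,0.001,-0.012,0],[-0.251,0.001,-0.006,0],[-0.251,0.001,-0.004,0],[-0.251,0.001,-0.004,0],[-0.251,0.001,-0.004,0]],
  ],
)

```text
t: 4.43
tcp_pos: [0.448, -0.0954, 0.0533]
tool_rot: [0.731, 0.682, -0.002, -0.001]
force: [-0.3, 0.8, -0.4]
finger_gap: 0.001
```

Emit:
move_arm(
  deltas=[
    [[0,0,0.001,0],[0,0,0.002,0],[0,0,0.002,0]],
  ],
)

```text
t: 4.68
tcp_pos: [0.448, -0.0944, 0.0517]
tool_rot: [0.731, 0.682, -0.002, -0.001]
force: [0.5, 3.5, 6.0]
finger_gap: -0.001
```

Emit:
move_arm(
  deltas=[
    [[0,0,0.001,0],[0,0,0.001,0]],
  ],
)

```text
t: 4.85
tcp_pos: [0.448, -0.0942, 0.0515]
tool_rot: [0.73, 0.683, -0.002, -0.001]
force: [-1.9, -1.3, 9.1]
finger_gap: -0.0
```

Emit:
move_arm(
  deltas=[
    [[0,0,0.001,0],[0,0,0.001,0]],
  ],
)

```text
t: 5.02
tcp_pos: [0.448, -0.0942, 0.0515]
tool_rot: [0.73, 0.684, -0.002, -0.0]
force: [-2.6, -1.9, 9.8]
finger_gap: 0.002
```

Front right is hard (z stops at 0.0515). I'll go on to the back right corner.

Emit:
move_arm(
  deltas=[
    [[0,0,-0.008,0],[0,0,-0.016,0],[0,0.03,-0.018,0],[0,0.065,-0.018,0],[0,0.1,-0.018,0],[-0.001,0.135,-0.018,0],[-0.002,0.1505,-0.018,0],[-0.002,0.1505,-0.01,0],[-0.002,0.1505,-0.004,0],[-0.002,0.1505,-0.002,0],[-0.002,0.1505,-0.002,0],[-0.002,0.1505,-0.002,0]],
  ],
)

```text
t: 6.02
tcp_pos: [0.5958, -0.1054, 0.0526]
tool_rot: [0.73, 0.684, -0.003, -0.002]
force: [0.0, -0.7, -0.2]
finger_gap: -0.003
```

Emit:
move_arm(
  deltas=[
    [[0,0,0.001,0],[0,0,0.002,0],[0,0,0.002,0]],
  ],
)

```text
t: 6.27
tcp_pos: [0.5958, -0.1055, 0.0519]
tool_rot: [0.73, 0.684, -0.003, -0.001]
force: [-1.0, 1.0, 8.2]
finger_gap: -0.001
```

Emit:
move_arm(
  deltas=[
    [[0,0,0.001,0],[0,0,0.001,0]],
  ],
)

```text
t: 6.43
tcp_pos: [0.5958, -0.1055, 0.0521]
tool_rot: [0.73, 0.683, -0.002, -0.001]
force: [-0.1, 0.7, 5.2]
finger_gap: 0.002
```

Emit:
move_arm(
  deltas=[
    [[0,0,0.001,0],[0,0,0.001,0]],
  ],
)

```text
t: 6.6
tcp_pos: [0.5958, -0.1055, 0.0521]
tool_rot: [0.73, 0.683, -0.002, -0.0]
force: [0.5, 0.2, 5.4]
finger_gap: -0.005
```

Emit:
move_arm(
  deltas=[
    [[0,0,-0.008,0],[0,0,-0.016,0],[0.03,0,-0.018,0],[0.065,0,-0.018,0],[0.1,0,-0.018,0],[0.135,0,-0.018,0],[0.17,0,-0.018,0],[0.205,0.001,-0.018,0],[0.235,0.002,-0.018,0],[0.248,0.002,-0.018,0],[0.248,0.002,-0.01,0],[0.248,0.002,-0.004,0],[0.248,0.002,-0.002,0],[0.248,0.002,-0.002,0],[0.248,0.002,-0.002,0]],
  ],
)

```text
t: 7.85
tcp_pos: [0.614, 0.14, 0.0531]
tool_rot: [0.731, 0.682, -0.002, -0.001]
force: [0.0, -0.9, 0.9]
finger_gap: -0.001
```

Emit:
move_arm(
  deltas=[
    [[0,0,0.001,0],[0,0,0.002,0],[0,0,0.002,0]],
  ],
)

```text
t: 8.1
tcp_pos: [0.6144, 0.1388, 0.0516]
tool_rot: [0.731, 0.682, -0.002, -0.0]
force: [-0.1, -1.8, 1.5]
finger_gap: 0.001
```

Emit:
move_arm(
  deltas=[
    [[0,0,0.001,0],[0,0,0.001,0]],
  ],
)

```text
t: 8.27
tcp_pos: [0.6144, 0.1388, 0.0514]
tool_rot: [0.731, 0.682, -0.002, -0.0]
force: [-1.8, 0.1, 5.9]
finger_gap: 0.003
```

Emit:
move_arm(
  deltas=[
    [[0,0,0.001,0],[0,0,0.001,0]],
  ],
)

```text
t: 8.43
tcp_pos: [0.6144, 0.1389, 0.0513]
tool_rot: [0.731, 0.682, -0.002, -0.0]
force: [-2.7, -0.5, 6.0]
finger_gap: -0.002
```

Back left is hard too, so front left is the candidate. I'll press it once more to confirm.

Emit:
move_arm(
  deltas=[
    [[0,0,-0.008,0],[0,0,-0.016,0],[0,-0.03,-0.018,0],[0,-0.065,-0.018,0],[0.001,-0.1,-0.018,0],[0.002,-0.135,-0.018,0],[0.003,-0.1485,-0.018,0],[0.003,-0.1485,-0.01,0],[0.003,-0.1485,-0.004,0],[0.003,-0.1485,-0.002,0],[0.003,-0.1485,-0.002,0],[0.003,-0.1485,-0.002,0]],
  ],
)

```text
t: 9.43
tcp_pos: [0.4682, 0.1521, 0.0535]
tool_rot: [0.732, 0.682, -0.001, 0.0]
force: [-0.6, 0.3, -0.7]
finger_gap: 0.001
```

Emit:
move_arm(
  deltas=[
    [[0,0,0.001,0],[0,0,0.002,0],[0,0,0.003,0],[0,0,0.003,0]],
  ],
)

```text
t: 9.77
tcp_pos: [0.4693, 0.1521, 0.0507]
tool_rot: [0.732, 0.682, -0.001, 0.001]
force: [2.1, -1.1, 3.2]
finger_gap: 0.003
```

Emit:
move_arm(
  deltas=[
    [[0,0,0.001,0],[0,0,0.002,0],[0,0,0.002,0],[0,0,0.002,0]],
  ],
)

```text
t: 10.1
tcp_pos: [0.4691, 0.1522, 0.0494]
tool_rot: [0.732, 0.682, -0.001, 0.001]
force: [-1.2, -0.1, 7.5]
finger_gap: -0.005
```

Emit:
move_arm(
  deltas=[
    [[0,0,0.001,0],[0,0,0.0015,0],[0,0,0.0015,0]],
  ],
)

```text
t: 10.35
tcp_pos: [0.469, 0.1523, 0.0486]
tool_rot: [0.732, 0.682, -0.0, 0.001]
force: [-0.7, 1.2, 7.5]
finger_gap: 0.001
```

Front left is confirmed soft: it sank about 2.6 mm at 7.5 N, while the others gave 0.3 mm or less. The piece to push is the plain beech wedge at top pixel (244,281). It sits at the slab's front left corner and is already in the enlarged crop at (54–146, 312–360). The red and yellow pieces are elsewhere. Next I'll move behind its heel.

Emit:
move_arm(
  deltas=[
    [[0,0,-0.012,0],[0,0,-0.024,0],[0.03,0,-0.028,0],[0.065,-0.001,-0.028,0],[0.1,-0.002,-0.028,0],[0.125,-0.0025,-0.028,0],[0.131,-0.0025,-0.028,0],[0.131,-0.0025,-0.018,0],[0.131,-0.0025,0,0],[0.131,-0.0025,0.015,0],[0.131,-0.0025,0.024,0],[0.131,-0.0025,0.027,0],[0.131,-0.0025,0.027,0],[0.131,-0.0025,0.027,0]],
  ],
)

```text
t: 11.52
tcp_pos: [0.4759, 0.2825, 0.0213]
tool_rot: [0.732, 0.681, -0.001, 0.001]
force: [-0.3, -0.0, 0.3]
finger_gap: 0.001
```

```bash
python3 - <<'E'
from h import *
import pickle
s=snap("top","pics/t1.png"); pickle.dump(s,open("t1.pkl","wb"))
a=cv2.imread('pics/t1.png')[200:310,200:390]
cv2.imwrite('pics/t1c.png',cv2.resize(a,None,fx=4.2,fy=4.2,interpolation=cv2.INTER_CUBIC))
s=snap("side","pics/s1.png")
a=cv2.imread('pics/s1.png')[150:310,150:400]
cv2.imwrite('pics/s1c.png',cv2.resize(a,None,fx=3,fy=3,interpolation=cv2.INTER_CUBIC))
E
```

```text
(no output)
```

View pics/t1c.png

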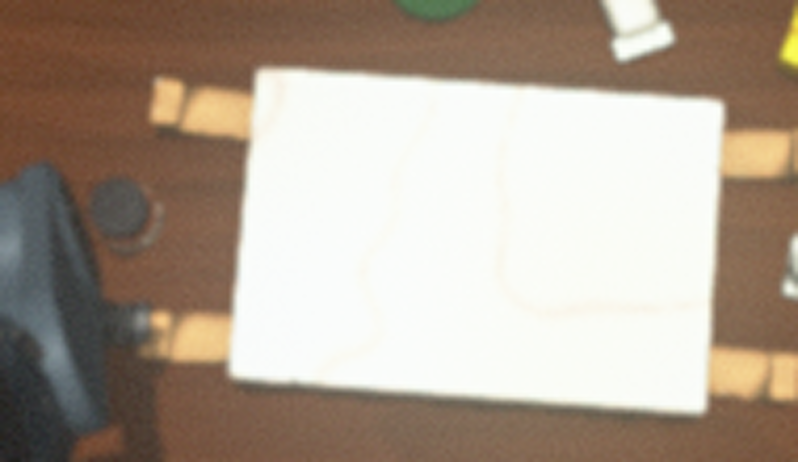

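View pics/s1c.png

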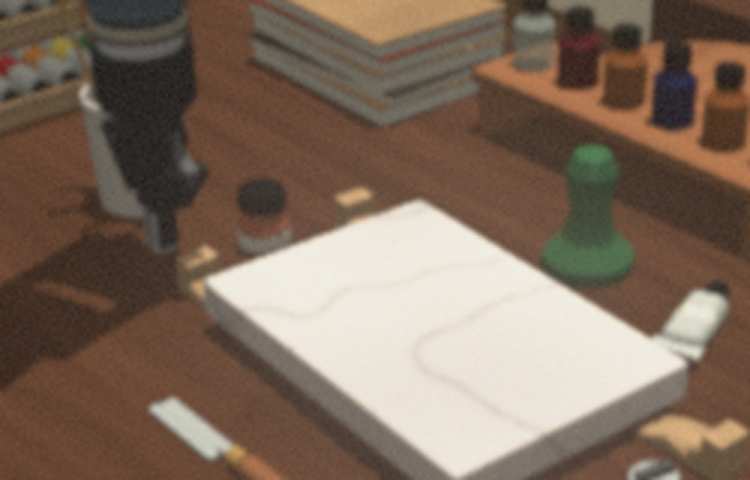

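The slab hasn't moved and the closed fingers are behind the heel, lined up with it. I'll push along the slab's −y.

Emit:
move_arm(
  deltas=[
    [[-0.006,0,0,0],[-0.012,0,0,0],[-0.018,0,0,0],[-0.024,0,0,0],[-0.028,0,0,0],[-0.032,0,0,0],[-0.036,0,0,0],[-0.04,0,0,0],[-0.044,0,0,0],[-0.044,0,0,0]],
  ],
)

```text
t: 12.45
tcp_pos: [0.473, 0.2384, 0.022]
tool_rot: [0.732, 0.681, -0.0, 0.001]
force: [0.4, 0.4, 0.7]
finger_gap: -0.003
```

```bash
python3 - <<'E'
from h import *
s=snap("top","pics/t2.png")
a=cv2.imread('pics/t2.png')[200:310,200:390]
cv2.imwrite('pics/t2c.png',cv2.resize(a,None,fx=4.2,fy=4.2,interpolation=cv2.INTER_CUBIC))
E
```

```text
(no output)
```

View pics/t2c.png

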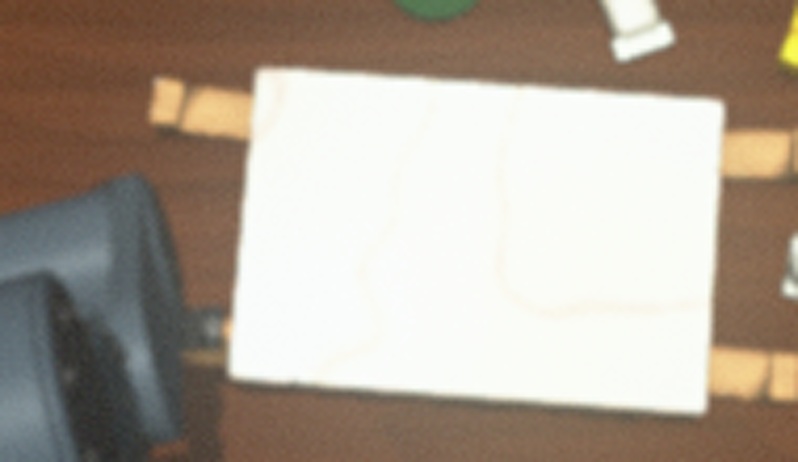

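Emit:
move_arm(
  deltas=[
    [[-0.003,0,0,0],[-0.006,0,0,0],[-0.009,0,0,0],[-0.012,0,0,0],[-0.012,0,0,0]],
  ],
)

```text
t: 12.92
tcp_pos: [0.4726, 0.2266, 0.022]
tool_rot: [0.732, 0.681, 0.0, 0.001]
force: [-0.3, 2.9, -1.1]
finger_gap: 0.002
```

Emit:
move_arm(
  deltas=[
    [[-0.003,0,0,0],[-0.006,0,0,0],[-0.006,0,0,0]],
  ],
)

```text
t: 13.17
tcp_pos: [0.4726, 0.2211, 0.0221]
tool_rot: [0.732, 0.681, 0.001, 0.001]
force: [0.4, 4.7, -0.7]
finger_gap: 0.0
```

```bash
python3 - <<'E'
from h import *
for n,x,y in(("top",200,200),("side",150,150)):
    s=snap(n,f"pics/{n}3.png")
    a=cv2.imread(f'pics/{n}3.png')[y:y+140,x:x+190]
    cv2.imwrite(f'pics/{n}3c.png',cv2.resize(a,None,fx=4.2,fy=4.2,interpolation=cv2.INTER_CUBIC))
E
```

```text
(no output)
```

View pics/top3c.png

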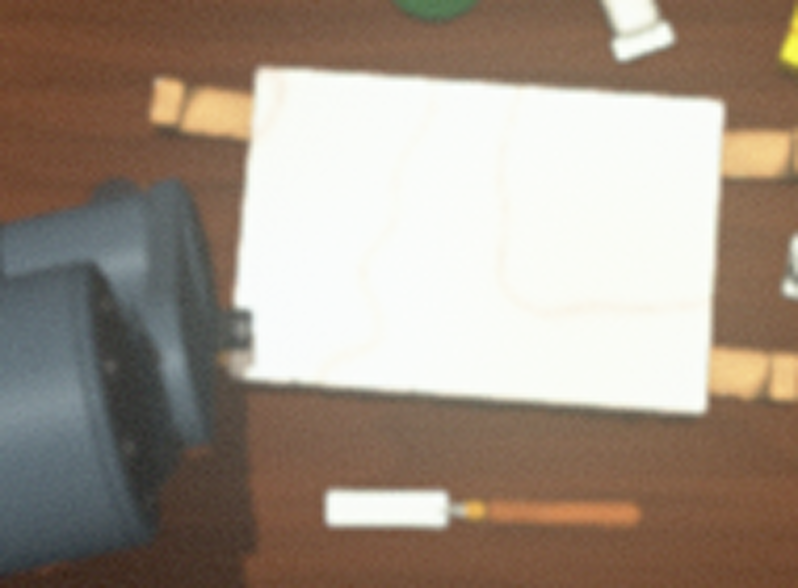

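View pics/side3c.png

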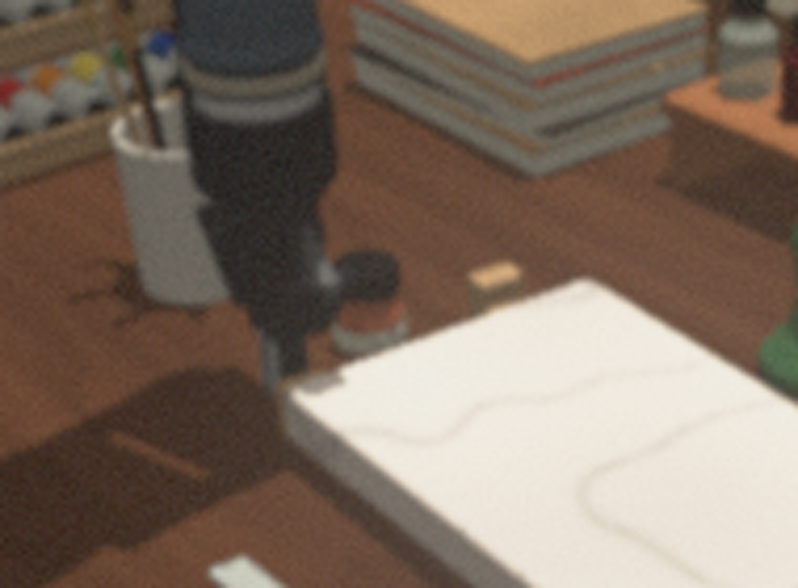

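Emit:
move_arm(
  deltas=[
    [[-0.002,0,0,0],[-0.004,0,0,0],[-0.006,0,0,0],[-0.006,0,0,0]],
  ],
)

```text
t: 13.6
tcp_pos: [0.4725, 0.2156, 0.0221]
tool_rot: [0.732, 0.681, 0.002, 0.001]
force: [0.9, 5.9, -1.1]
finger_gap: -0.002
```

Emit:
move_arm(
  deltas=[
    [[-0.002,0,0,0],[-0.004,0,0,0],[-0.004,0,0,0]],
  ],
)

```text
t: 13.85
tcp_pos: [0.4725, 0.2122, 0.0221]
tool_rot: [0.733, 0.681, 0.002, 0.001]
force: [0.8, 6.7, -1.9]
finger_gap: 0.002
```

Emit:
move_arm(
  deltas=[
    [[-0.0015,0,0,0],[-0.003,0,0,0],[-0.003,0,0,0]],
  ],
)

```text
t: 14.1
tcp_pos: [0.4724, 0.2105, 0.0221]
tool_rot: [0.733, 0.68, 0.003, 0.001]
force: [-0.7, 9.0, -1.7]
finger_gap: -0.002
```

Emit:
move_arm(
  deltas=[
    [[-0.002,0,0,0],[-0.003,0,0,0],[-0.003,0,0,0]],
  ],
)

```text
t: 14.35
tcp_pos: [0.4721, 0.2098, 0.0222]
tool_rot: [0.734, 0.679, 0.005, -0.0]
force: [-0.7, 15.0, 0.3]
finger_gap: -0.003
```

Emit:
move_arm(
  deltas=[
    [[-0.002,0,0,0],[-0.003,0,0,0],[-0.003,0,0,0]],
  ],
)

```text
t: 14.6
tcp_pos: [0.4717, 0.2093, 0.0222]
tool_rot: [0.735, 0.678, 0.006, -0.001]
force: [-1.6, 14.9, -1.5]
finger_gap: 0.0
```

```bash
python3 - <<'E'
from h import *
for n,x,y in(("top",200,200),("side",180,190)):
    s=snap(n,f"pics/{n}4.png")
    a=cv2.imread(f'pics/{n}4.png')[y:y+140,x:x+190]
    cv2.imwrite(f'pics/{n}4c.png',cv2.resize(a,None,fx=4.2,fy=4.2,interpolation=cv2.INTER_CUBIC))
E
```

```text
(no output)
```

View pics/top4c.png

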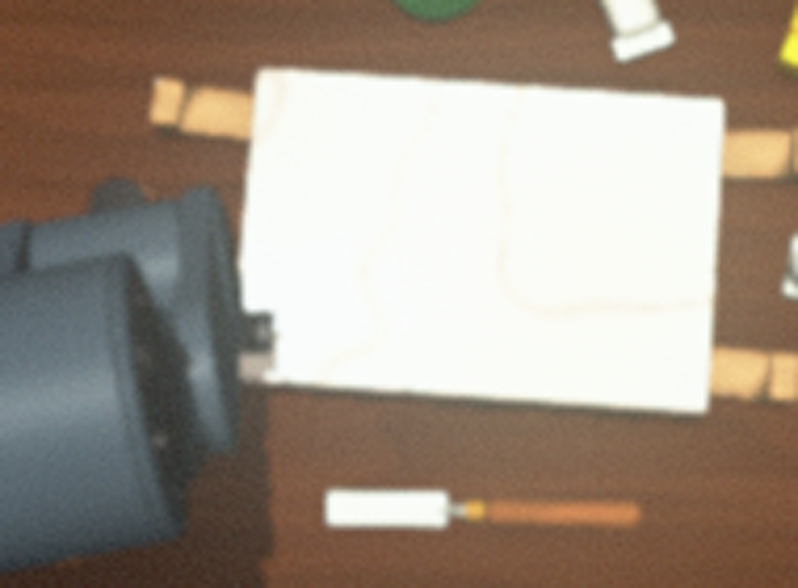

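View pics/side4c.png

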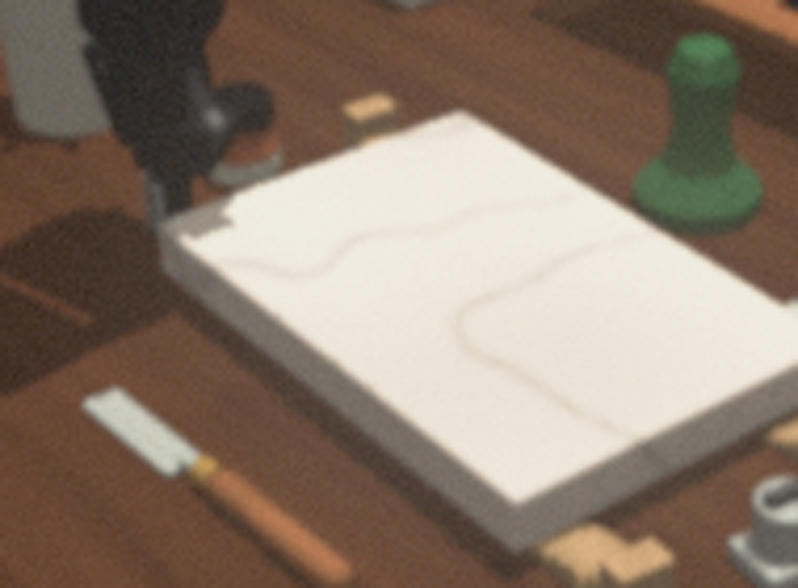

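The force has reached 15 N and motion has nearly stopped, so this is either the heel meeting the edge or a jam on the ramp. I'll back off and check before pushing harder.

Emit:
move_arm(
  deltas=[
    [[0.01,0,0,0],[0.03,0,0,0],[0.05,0,-0.02,0],[0.08,-0.01,-0.05,0],[0.11,-0.03,-0.08,0],[0.13,-0.05,-0.08,0],[0.14,-0.07,-0.08,0],[0.14,-0.08,-0.08,0],[0.14,-0.08,-0.08,0]],
  ],
)

```text
t: 15.45
tcp_pos: [0.3989, 0.3538, 0.1029]
tool_rot: [0.733, 0.68, 0.004, -0.001]
force: [-0.2, -0.1, -0.3]
finger_gap: -0.002
```

```bash
python3 - <<'E'
from h import *
import pickle
for n,x,y,w,h,k in(("top",225,205,190,110,4.2),("side",190,190,130,90,6)):
    s=snap(n,f"pics/{n}5.png"); pickle.dump(s,open(n+"5.pkl","wb"))
    a=cv2.imread(f'pics/{n}5.png')[y:y+h,x:x+w]
    cv2.imwrite(f'pics/{n}5c.png',cv2.resize(a,None,fx=k,fy=k,interpolation=cv2.INTER_CUBIC))
E
```

```text
(no output)
```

View pics/top5c.png

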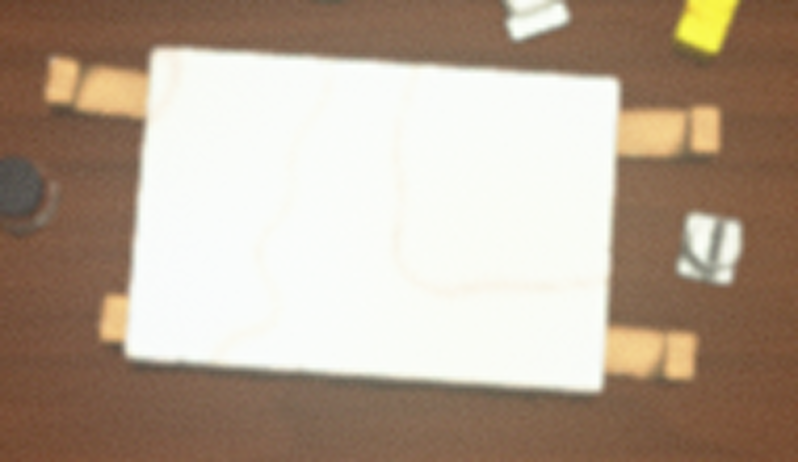

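View pics/side5c.png

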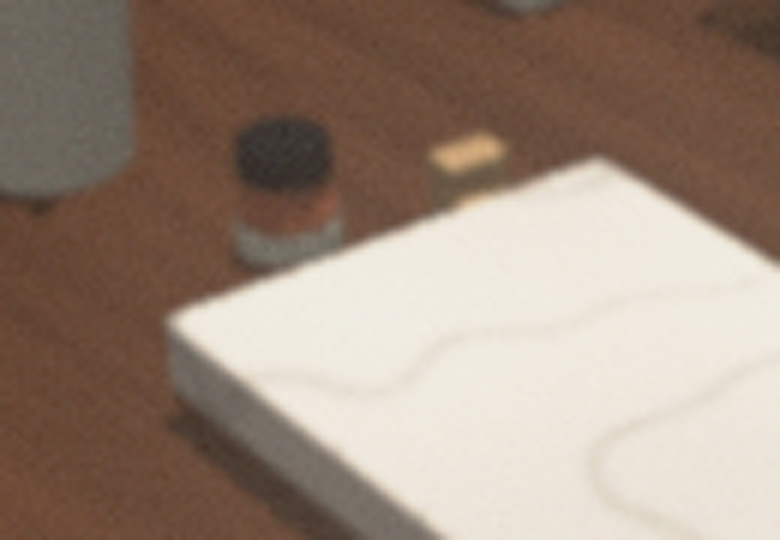

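```bash
python3 - <<'E'
from h import *
import pickle
np.set_printoptions(precision=4,suppress=True)
s=pickle.load(open('top5.pkl','rb')); s0=pickle.load(open('top0.pkl','rb'))
c=lambda L:(np.array(L,float)+.5)/4.2-.5+[225,205]
S=pix2w(s,c([(152,47),(619,78),(602,392),(126,357)]),.044)[:,:2]; print(S)
im=s['img'][:,:,2].astype(int)  # blue
for v in (277,278,279,280,281,282,283,284,285,286): print(v,s['img'][v,243:262,0],s['img'][v,243:262,2])
print(pix2w(s,[(248.6,280)],.03))
E
```

```text
[[ 0.6424  0.1651]
 [ 0.6218 -0.1341]
 [ 0.4215 -0.1198]
 [ 0.4435  0.178 ]]
277 [122 128 124 127 125 136 169 218 234 240 242 241 240 245 249 250 250 250
 249] [ 66  74  71  75  73  80  95 121 133 140 142 146 184 234 249 251 251 250
 250]
278 [121 125 126 124 124 140 177 222 235 237 239 238 240 246 248 249 250 250
 250] [ 70  73  74  74  71  84  98 123 135 137 140 144 188 237 249 250 251 251
 251]
279 [122 122 117 120 123 142 183 226 236 236 238 236 237 243 249 249 249 249
 250] [ 72  72  68  71  72  85 101 125 136 137 142 146 192 237 250 251 250 250
 250]
280 [121 117 118 116 120 140 191 226 235 237 236 235 235 243 248 249 250 249
 249] [ 71  71  69  66  72  80 109 127 137 137 137 149 192 240 250 250 251 250
 250]
281 [118 120 122 118 126 154 203 231 236 237 237 234 236 245 248 250 249 249
 250] [ 68  71  70  70  76  93 116 137 138 138 141 148 197 241 249 251 250 250
 251]
282 [122 120 124 123 133 159 214 235 238 236 235 237 240 247 248 249 249 250
 249] [ 69  65  75  69  80  98 126 139 140 134 134 156 205 244 250 250 250 250
 250]
283 [121 125 123 125 126 162 218 238 240 238 237 238 240 246 249 249 249 249
 249] [ 69  72  70  71  74  92 124 142 140 137 139 162 212 243 250 250 251 250
 250]
284 [121 122 127 124 122 153 212 234 236 238 236 237 243 248 249 249 249 249
 250] [ 70  69  74  72  72  84 118 131 135 137 138 163 217 246 250 250 251 250
 250]
285 [120 121 121 124 124 146 186 208 215 215 217 228 242 248 250 250 249 249
 250] [ 65  68  67  69  72  81 104 118 121 119 122 161 225 246 250 250 250 250
 251]
286 [124 124 122 123 120 134 143 152 148 153 159 193 237 249 250 249 249 249
 249] [ 70  69  70  71  66  79  83  90  88  93 102 151 222 247 250 249 250 250
 250]
[[0.4703 0.1962 0.03  ]]
```

```bash
python3 - <<'E'
from h import *
import pickle
s=pickle.load(open('top5.pkl','rb')); s0=pickle.load(open('top0.pkl','rb'))
def cross(row,lo,hi,a,b,ch):
    v=row[a:b,ch].astype(float); m=(lo+hi)/2
    for i in range(len(v)-1):
        if v[i]<m<=v[i+1]: return a+i+(m-v[i])/(v[i+1]-v[i])
for v in range(278,285):
    r=s['img'][v]
    o=cross(r,121,237,243,254,0); e=cross(r,138,250,250,262,2)
    O=pix2w(s,[(o,v)],.03)[0]; E=pix2w(s,[(e,v)],.044)[0]; print(v,round(o,2),round(e,2),O[:2].round(4),E[:2].round(4),"gap to heel full mm",(O[1]-E[1])*1e3-18)
# reference: other wedge BL/FL heel bias from initial: FL outer edge->step; slab left edge shift t0 vs now
for v in (240,250,260,270):
    print(v,[cross(q['img'][v],80,250,245,270,2) for q in (s0,s)],[cross(q['img'][v][::-1],80,250,640-385,640-360,2) for q in (s0,s)])
E
```

```text
278 249.04 255.12 [0.4757 0.1951] [0.4742 0.1772] gap to heel full mm -0.11397186761742617
279 248.9 255.04 [0.473  0.1954] [0.4716 0.1774] gap to heel full mm 0.054314419749807996
280 248.76 255.04 [0.4703 0.1958] [0.4689 0.1773] gap to heel full mm 0.41029665801191584
281 248.51 254.94 [0.4676 0.1964] [0.4663 0.1776] gap to heel full mm 0.8136092517306714
282 248.36 254.78 [0.465  0.1967] [0.4636 0.178 ] gap to heel full mm 0.7680962643112252
283 248.3 254.64 [0.4623 0.1968] [0.461  0.1783] gap to heel full mm 0.5646462740720608
284 248.44 254.57 [0.4596 0.1964] [0.4583 0.1784] gap to heel full mm 0.018070390431461192
240 [np.float64(258.2207792207792), np.float64(258.3783783783784)] [np.float64(267.86842105263156), np.float64(267.42857142857144)]
250 [np.float64(257.2077922077922), np.float64(257.52)] [np.float64(268.6142857142857), np.float64(268.1756756756757)]
260 [np.float64(256.18666666666667), np.float64(256.6388888888889)] [np.float64(269.05882352941177), np.float64(268.8611111111111)]
270 [np.float64(255.2469135802469), np.float64(255.75342465753425)] [np.float64(269.95454545454544), np.float64(269.44)]
```

The heel's outer face stands 18.0–18.8 mm out from the slab's edge (heel length 18 mm), so the wedge is in to within image resolution. The slab shifted by only about 1 mm. I'll press the front left corner to check it's firm.

Emit:
move_arm(
  deltas=[
    [[-0.03,0.013,0,0],[-0.06,0.026,0,0],[-0.09,0.038,0,0],[-0.12,0.05,0,0],[-0.15,0.063,0,0],[-0.18,0.076,0.01,0],[-0.197,0.082,0.025,0],[-0.197,0.082,0.04,0],[-0.197,0.082,0.046,0],[-0.197,0.082,0.047,0],[-0.197,0.082,0.047,0]],
  ],
)

```text
t: 16.47
tcp_pos: [0.469, 0.1507, 0.054]
tool_rot: [0.735, 0.678, 0.005, -0.001]
force: [-0.1, 0.6, -0.4]
finger_gap: -0.001
```

Emit:
move_arm(
  deltas=[
    [[0,0,0.001,0],[0,0,0.002,0],[0,0,0.003,0],[0,0,0.003,0]],
  ],
)

```text
t: 16.8
tcp_pos: [0.4694, 0.1511, 0.0523]
tool_rot: [0.734, 0.679, 0.006, -0.001]
force: [-0.2, -2.4, 7.0]
finger_gap: 0.003
```

Emit:
move_arm(
  deltas=[
    [[0,0,0.001,0],[0,0,0.001,0],[0,0,0.001,0]],
  ],
)

```text
t: 17.05
tcp_pos: [0.4696, 0.1516, 0.0523]
tool_rot: [0.734, 0.679, 0.006, -0.0]
force: [-1.4, -1.6, 8.3]
finger_gap: 0.003
```

Emit:
move_arm(
  deltas=[
    [[0,0,0.001,0],[0,0,0.001,0],[0,0,0.001,0]],
  ],
)

```text
t: 17.3
tcp_pos: [0.4696, 0.1516, 0.0523]
tool_rot: [0.733, 0.68, 0.006, 0.0]
force: [-0.4, -3.0, 7.4]
finger_gap: -0.003
```

The corner is firm now: z holds at 0.0523 m under 7–8 N, where it sank to 0.0486 before. I'll lift clear and take a last look.

Emit:
move_arm(
  deltas=[
    [[0,0,-0.01,0],[0,0,-0.03,0],[0,0,-0.06,0],[0.02,-0.02,-0.09,0],[0.05,-0.05,-0.12,0],[0.08,-0.08,-0.13,0],[0.11,-0.1,-0.13,0],[0.14,-0.11,-0.13,0],[0.17,-0.11,-0.13,0],[0.19,-0.11,-0.13,0],[0.19,-0.11,-0.13,0],[0.19,-0.11,-0.13,0]],
  ],
)

```text
t: 18.3
tcp_pos: [0.3724, 0.3492, 0.1834]
tool_rot: [0.732, 0.681, 0.007, 0.0]
force: [0.2, 0.5, 0.4]
finger_gap: -0.002
```

```bash
python3 - <<'E'
from h import *
import pickle
s=snap("top","pics/top6.png"); b=snap("side","pics/side6.png")
s0=pickle.load(open('top0.pkl','rb'))
a=cv2.imread('pics/top6.png')[170:340,140:410]
cv2.imwrite('pics/top6c.png',cv2.resize(a,None,fx=2.9,fy=2.9,interpolation=cv2.INTER_CUBIC))
d=np.abs(s['img'].astype(int)-s0['img']).max(2); d[:, :]=np.where(d>40,255,0)
cv2.imwrite('pics/diff6.png',d[170:340,140:520].astype(np.uint8))
print(manip.sense()['t'],manip.sense()['force'])
E
```

```text
18.4 [ 0.51627398 -0.19830723 -0.38789904]
```

View pics/top6c.png

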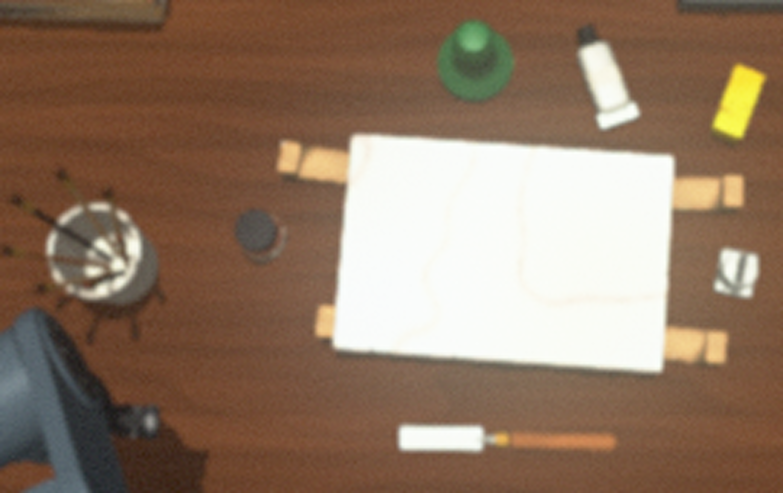

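View pics/diff6.png

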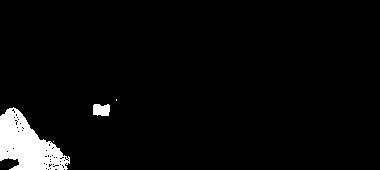

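View pics/side6.png

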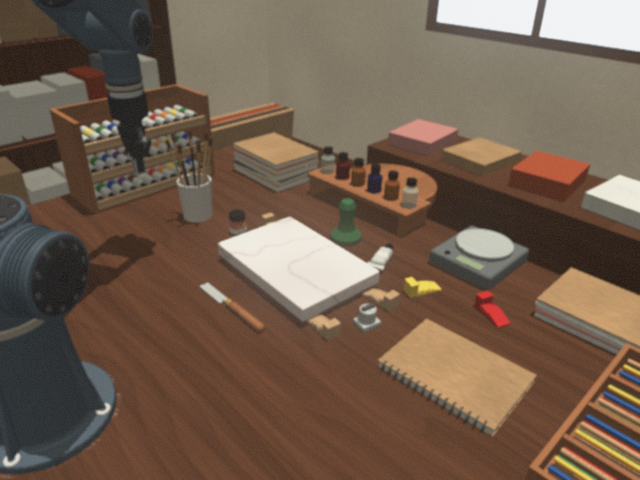

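Between the first and last top views, only the front left wedge (heel now at about crop (325,321)) and the arm have changed. The arm is clear of everything, so I'm handing in.

```bash
python3 -c "
from station import manip
print(manip.sign_off())"
```

```text
the job is handed in; nothing more can be done
None
```

I found the soft foot at the front left corner, pushed that corner's beech wedge in until its heel met the slab's edge, and handed the job in at about 18 s.

- **Finding the corner:** front left sank about 2.6 mm at 7.5 N. The other three gave about 0.3 mm or less at 5–10 N.
- **Wedge:** the push force rose sharply to 15 N as the motion all but stopped. In the image, the heel's outer face is 17.9–18.8 mm from the slab's edge, against a heel length of 18 mm. That means it is fully in to within what the image can resolve.
- **Firmness:** pressed again at 7–8 N, the front left corner did not move and stood 3.7 mm higher than where it had sunk before. I did not re-press the other three corners after wedging, so "firm on all four" rests on their earlier readings.
- **Slab position:** it shifted about 1 mm to the right during the last of the push.
- **Everything else:** comparing the first and last top views, only the pushed wedge and the arm had changed. The sketchbook and the red look-alike were at or beyond the edge of that comparison, but look undisturbed in the side view.

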